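# Seat and clamp a tube block on the bench mixer

## Robot

A 7-joint arm with a two-finger parallel gripper is mounted at the origin on the work surface. World frame = base frame: x ahead of the robot, y to its left, z up, the work surface at z = 0. Lengths are in m, angles in rad, forces in N, time in s.
With the tool pointing down it reaches from about 0.4 to 0.75 m from the base axis. Payload 19.5 kg.
Tool frame: the origin (TCP) lies at the very end of the fingers, on their centre line; the grasp point (between the pads) lies 19 mm behind it; z points along the fingers, y is the direction in which the jaws open and shut (so a half turn about z gives the same grasp; the last joint's range is limited). The gripper opens to 85 mm and grips with 20 to 120 N. Pads are 22 mm wide; open, the fingers measure 114 mm over their backs; the gripper's body (76 mm by 85 mm) begins 54 mm behind the grasp point. The pads swing forward as they close: fully open they stand 13 mm farther back than shut.
Start: joints at [1.261, 0.707, -0.028, 1.485, 0.022, 0.951, -0.075], TCP at [0.152, -0.554, 0.231] pointing down, gripper open.
Joint ranges: [-2.71, 2.71], [-0.32, 2.16], [-1.57, 1.52], [0, 2.45], [-1.46, 4.6], [0, 2.02], [-2.83, 2.83]. Speed limits (rad/s): [1.89, 1.89, 2.57, 2.57, 3.01, 3.01, 3.01].

## Interface

Orientations are given as a rotation vector (axis times angle).
In Python, from workcell import robot gives the robot as it stands.
- The arm moves only by the tool send_rows, never from a script. Its arguments are lists of equal length, an entry for each row: "xyz": the shift along the world's x, y, z normalised to -1 to 1, where 1 is 500 mm, a list of three; "roll": the turn about the world's z normalised to -1 to 1, where 1 is pi/2 rad; "jaw": the closure, from -1 (fully open) to 1 (shut), so that 0 is half open. In form: {"xyz": [[dx, dy, dz], ...], "roll": [roll, ...], "jaw": [jaw, ...]}. A call has exactly 5 rows; each row is the pose to reach, as a shift and turn from the pose commanded when the call began; what a row does not reach only later rows make up. A row lasts 1/10 s, in which the tool goes at most 50 mm and 8.59 degrees, less where a joint would pass 70% of its speed; a pose out of reach is approached as far as the arm can. A call with a number of a shift or a turn outside -1 to 1 is refused whole. A call with a gripper value outside its range is refused whole. The fingers move at their own pace and stop on an object; the grip force is fixed at half the most. Time passes only in rows, so rows that repeat a pose let the fingers close, or fill a call up. It gives the time, the measured TCP pose, the force and the opening at its end, in the units of the state.
- robot.get_state(): the state, without advancing time (a new reading comes with each control period).
- robot.snapshot(name): name is "scene" or "top" or "wrist"; returns the picture (384x512x3 uint8, red, green, blue); there is no depth.
- robot.camera_model(name): a dict with "vfov" (degrees; the focal length in pixels is half the picture's height over the tangent of half this angle, whatever the lens; pixels are square), "cx", "cy" (the principal point, pixels), "pose" (4x4, takes a point from camera to world coordinates); the wrist camera has in their place "hand_eye" (4x4, takes a point from camera to tool coordinates, whose origin is the TCP and whose axes are the flange's). Camera axes: x right, y up, looking along -z (the intrinsics and any distortion apply to the point x, -y, -z); pixel columns grow to the right and rows downward; lengths in m; the calibration is good to about 2 mm. A picture is of the moment at which its call begins: read the wrist's pose just before it. camera_model takes no time and is no camera call.
- robot.job_done(): hands the job in, once; it reports no verdict.
The state is a dict: "clock": time; "qpos": joint angles; "joint_vel": joint speeds; "effort": joint torques, N m; "eef_pos": TCP position; "eef_rot": TCP orientation; "contact_force": force on the tool from outside, world axes, zero at the start; "torque": the same for the moment, N m; "finger_gap": opening from 0.0 (shut) to 1.0 (fully open).
Only numpy, scipy, OpenCV 4.12 (cv2) and the standard library are available. Lean on these libraries where they do the work, as an engineer would, in place of code of your own. Each camera call takes 0.05 s, during which the arm holds its last target.

## Task

The aluminium tube block is lying loose in the channel of the bench mixer. Slide it along the channel to the rubber bumper of the end stop and press it home there, firmly but gently (about 12 N, and never more than 20 N on the bumper), then push the toggle clamp's handle down over centre, without forcing it, so that the clamp stays shut by itself with its rubber pad holding the block against the deck, the block still touching the bumper. Leave the rack, the bottle and the tip box alone.

Things in the scene. Friction and masses are not known exactly. Their poses are not given: they have to be found in the camera images.
- mixer: Bench mixer: fixed white housing, flat aluminium deck 58 mm above the bench. Origin on the bench under the channel's middle line, level with the clamp; x along the channel to the end stop, y to the clamp's side. Deck x -145 to 105, y -82 to 132 mm. Channel: y -27 to 27 between rails 6 mm thick, 12 mm high, from x -140 to -10 (+y side) and to 30 (-y side); open at its -x end.
- bumper (a joint): How far the end stop's black rubber bumper is pressed in (m), 0 when free; it gives 1 mm per 10 N. Steel stop 50 mm wide, 30 mm high at the +x end of the channel; bumper 30 mm wide, 8 to 28 mm above the deck. The stop is adjustable: the bumper's face stands anywhere from x 33 to 47 mm in the mixer's frame. That setting is not measured: feel for it.
- block_center (a point): Centre of the loose aluminium tube block: 110 mm long (x), 50 wide (y), 40 high, 0.3 to 0.55 kg, low white tube caps (6 mm) in its top. It lies flat on the deck in the channel, 2 mm of play each side, 22 to 44 mm short of the bumper; x points to the bumper. The end face to push is 55 mm back from this point; sliding it takes 2 to 5 N, more if it is also pressed down.
- handle (a joint): Angle of the clamp handle (rad): 0 at the start (up), grows as it is pushed down and away from the channel (mixer +y); dead centre 1.10, end stop 1.25 (level, shut). Stays where left below 0.75. The pad meets the block at about 0.75; resistance at the grip's middle (2 N till then) rises to about 8 N near 0.9, falls off by 1.1; once past 1.17 it goes to its end by itself.
- handle_grip (a point): Middle of the handle's grey grip, 85 mm from its pivot. Grip 26 mm wide (mixer x), 16 thick, 66 long, ending 118 mm from the pivot. It swings in the plane x = 0 of the mixer: at joint value q this point is at y = 92 + 85 sin(0.30 + q), z = 126 + 85 cos(0.30 + q) mm in the mixer's frame.
- handle_pivot (a point): Pivot of the clamp handle, at x 0, y 92, z 126 mm in the mixer's frame. The clamp's steel cheeks (30 mm along x, y 50 to 102) reach 134 mm above the bench. The clamp arm, 58 mm long, moves with the handle: nearly upright when open (top 190 mm above the bench), its round rubber pad (x -10 to 10) then hangs over the channel, 155 mm above the bench; it swings down onto the block.
- tube_rack: Orange tube rack, 100 x 55 mm, 80 mm high with its tubes, standing on the bench on the mixer's -y side. Origin: centre of its underside. Leave it alone.
- bottle: White bottle, 54 mm across, 110 mm high, standing on the bench. Origin: centre of its underside. Leave it alone.
- tip_box: Grey pipette-tip box with a white lid, 92 x 67 x 45 mm, standing on the bench. Origin: centre of its underside. Leave it alone.
There are look-alikes about, which are no part of the job. Leave any blue look-alike of the part that bears block_center alone.

How it is judged:
By the outcome, as a careful person would: the job done as asked, in the order asked, and still so for the second after the job is handed in, with the robot touching nothing.
It also fails if it takes over 67 s, if anything falls off the work surface, if the arm or the gripper's body presses on something with over 40 N, if the wrist force passes 120 N, or if a joint passes its speed limit or range.

## Working session

There is one attempt and no reset: what is moved stays moved. The work goes in short steps, Python scripts to look and compute and a tool call to move; the robot and the scene stay as the last step left them, time stands still between calls to the robot, and variables do not carry over. Pictures are saved under pics/ and viewed, and the job is handed in when it is done.

Besides the shell and the picture viewer there is one more tool, called as name([rows], argument=value, ...), one row to a line, values as JSON. send_rows: Moves the arm, as the interface text tells. Scaled input: -1 to 1 covers 500 mm each way for a shift and pi/2 rad each way for a turn. Its arguments: {"type":"object","properties":{"xyz":{"type":"array"},"roll":{"type":"array"},"jaw":{"type":"array"}},"required":["xyz","roll","jaw"]}

```bash
ls; mkdir -p pics
python3 - <<'E'
from workcell import robot
import cv2
s=robot.get_state(); print(s)
for n in ["scene","top","wrist"]:
    im=robot.snapshot(n); cv2.imwrite(f"pics/{n}0.png",im[:,:,::-1]); print(n,robot.camera_model(n))
E
```

```text
pics
{'clock': 0.0, 'qpos': array([ 1.26128172,  0.70707721, -0.02761652,  1.48498354,  0.02198256,
        0.95094418, -0.07552561]), 'joint_vel': array([ 7.05576787e-04,  5.44958150e-04, -7.99863735e-05,  1.04757792e-03,
        2.82168768e-04,  7.12735058e-04,  4.29717038e-04]), 'effort': array([ 5.06327319e-05, -8.83213592e+01,  1.23421222e+00, -2.36169130e+01,
        1.67492760e-02,  6.67672983e-03, -5.71715645e-06]), 'eef_pos': array([ 0.15208987, -0.55424065,  0.23084592]), 'eef_rot': array([-3.11238878e+00, -4.19223172e-01,  2.69166746e-04]), 'contact_force': array([ 0.19343521, -0.35980094,  0.82962056]), 'torque': array([0.00391207, 0.03392699, 0.02723741]), 'finger_gap': 0.9979631734630509}
scene {'vfov': 54.88341962390544, 'cx': 263.0531027616182, 'cy': 194.20156824286178, 'pose': array([[ 0.71623812, -0.51980592,  0.46562299,  0.94236439],
       [ 0.6975766 ,  0.51440663, -0.4987712 , -0.4811393 ],
       [ 0.01974467,  0.68204665,  0.73104208,  0.78394562],
       [ 0.        ,  0.        ,  0.        ,  1.        ]])}
top {'vfov': 55.618134422557, 'cx': 249.53612969710332, 'cy': 194.75846692598455, 'pose': array([[-0.01083466,  0.99090646, -0.1341156 ,  0.40225761],
       [-0.99954083, -0.01452801, -0.02659065, -0.06244892],
       [-0.02829728,  0.13376592,  0.99060887,  1.19911832],
       [ 0.        ,  0.        ,  0.        ,  1.        ]])}
wrist {'vfov': 66.18533732530496, 'cx': 252.21208823242804, 'cy': 194.56933341965325, 'hand_eye': array([[ 6.40763061e-04,  9.50415652e-01,  3.10981798e-01,
         7.92270061e-02],
       [ 9.99999344e-01, -3.13834283e-04, -1.10131728e-03,
        -3.31331227e-04],
       [-9.49112426e-04,  3.10982300e-01, -9.50415229e-01,
        -1.42973404e-01],
       [ 0.00000000e+00,  0.00000000e+00,  0.00000000e+00,
         1.00000000e+00]])}
```

View pics/scene0.png

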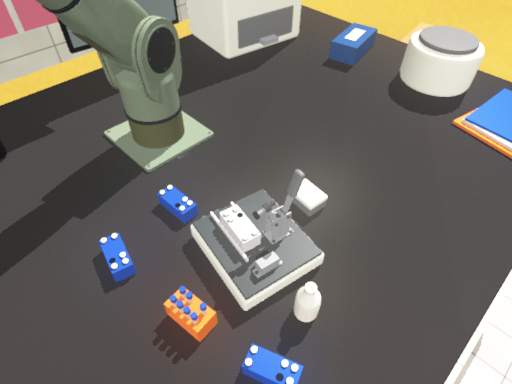

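View pics/top0.png

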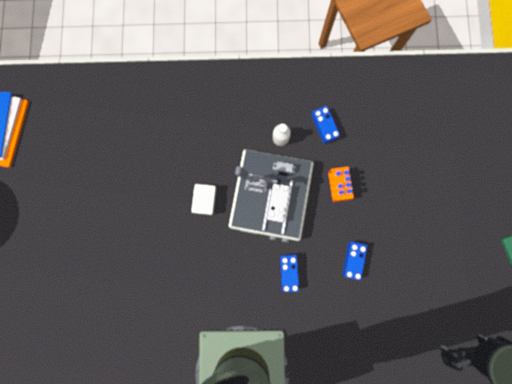

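View pics/wrist0.png

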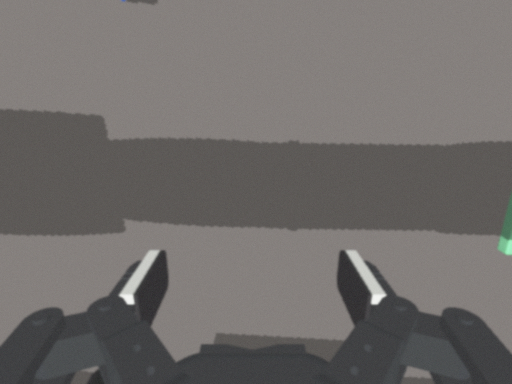

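The candidates for the block are:
- the white/grey block in the mixer channel, at scene (238,228) and top (279,203)
- blue look-alikes at top (326,124), (290,273) and (356,260), and at scene (352,43), which I'll leave alone

The block is the silver one in the channel. Next I'll check it in a close crop.

```bash
cat > h.py <<'E'
import numpy as np
from workcell import robot
def K(m): 
    f=192/np.tan(np.radians(m['vfov']/2)); return f,m['cx'],m['cy']
def ray(n,u,v,T=None):
    m=robot.camera_model(n); f,cx,cy=K(m); P=m['pose'] if T is None else T
    d=np.array([(u-cx)/f,-(v-cy)/f,-1]); return P[:3,3],P[:3,:3]@d
def onz(n,u,v,z,T=None):
    o,d=ray(n,u,v,T); return o+d*(z-o[2])/d[2]
def proj(n,X,T=None):
    m=robot.camera_model(n); f,cx,cy=K(m); P=m['pose'] if T is None else T
    c=P[:3,:3].T@(np.array(X)-P[:3,3]); return cx+f*c[0]/-c[2], cy-f*c[1]/-c[2]
E
python3 - <<'E'
import cv2
a=cv2.imread('pics/top0.png')[135:250,180:330]; cv2.imwrite('pics/topc.png',cv2.resize(a,None,fx=5,fy=5,interpolation=cv2.INTER_CUBIC))
a=cv2.imread('pics/scene0.png')[165:310,180:335]; cv2.imwrite('pics/scenec.png',cv2.resize(a,None,fx=4,fy=4,interpolation=cv2.INTER_CUBIC))
E
```

```text
(no output)
```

View pics/topc.png

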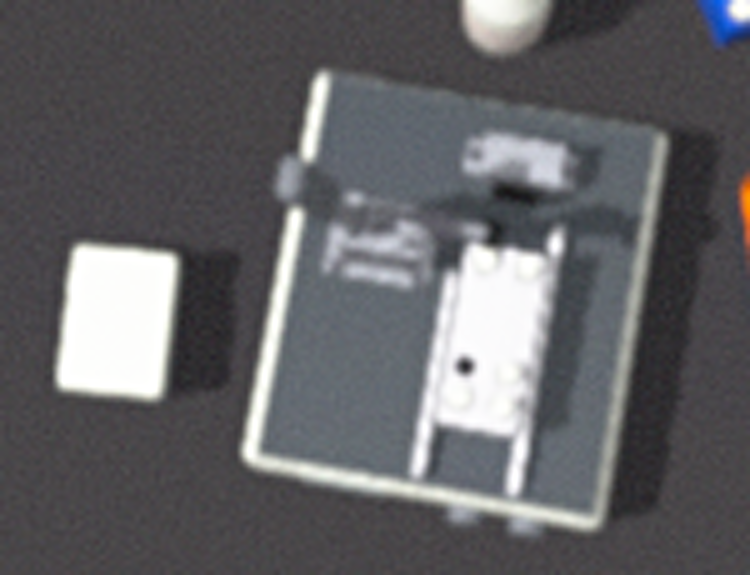

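View pics/scenec.png

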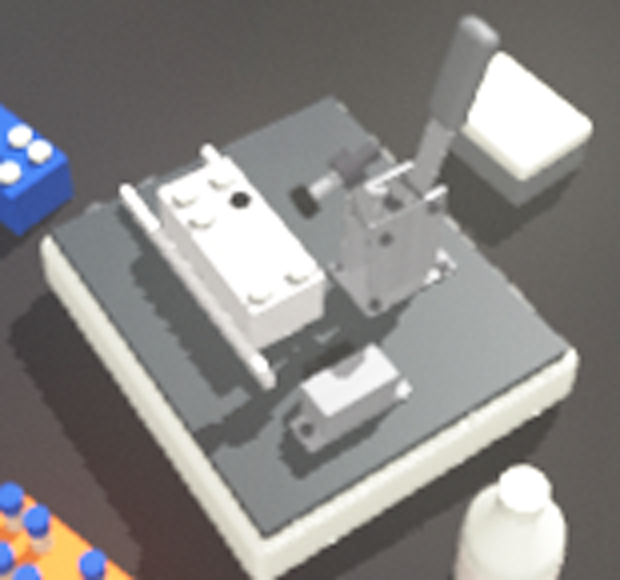

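The close crop confirms the silver block with white caps in the channel at top (279,203). The clamp is on the left (+y) side and the stop is at the far (+x) end. Next I'll fit the mixer pose from the deck corners.

```bash
cat > p.py <<'E'
from h import *
c=lambda x,y:(x/5+180-.4,y/5+135-.4)
s=lambda x,y:(x/4+180-.375,y/4+165-.375)
D=[(105,132),(105,-82),(-145,-82),(-145,132)]
top=[c(329,75),c(662,132),c(600,520),c(256,457)]
sc=[s(575,357),s(262,537),s(50,238),s(335,97)]
def fit(P):
    A=np.array(D)/1e3; P=np.array(P)[:,:2]; a=A-A.mean(0); b=P-P.mean(0)
    th=np.arctan2((a[:,0]*b[:,1]-a[:,1]*b[:,0]).sum(),(a*b).sum()); R=np.array([[np.cos(th),-np.sin(th)],[np.sin(th),np.cos(th)]])
    t=P.mean(0)-R@A.mean(0); print('th',th,'t',t,'res mm',((A@R.T+t-P)*1e3).round(1).tolist()); return th,t
fit([onz('top',*p,.058) for p in top]); fit([onz('scene',*p,.058) for p in sc])
E
python3 p.py
```

```text
th -0.1913184981243154 t [ 0.57543194 -0.13085422] res mm [[-0.0, -1.1], [0.5, 0.9], [0.2, 1.9], [-0.7, -1.7]]
th -0.2016780860138808 t [ 0.58252511 -0.13048665] res mm [[-1.0, 0.1], [3.8, -1.3], [-2.9, 2.3], [0.1, -1.1]]
```

Run:
```python
from h import *
th=-.195; t=np.array([.577,-.131]); R=np.array([[np.cos(th),-np.sin(th)],[np.sin(th),np.cos(th)]])
M=lambda P:(R.T@(P[:2]-t)*1e3).round(1)
W=lambda x,y:(t+R@np.array([x,y])/1e3).round(4)
c=lambda x,y:(x/5+180-.4,y/5+135-.4); s=lambda x,y:(x/4+180-.375,y/4+165-.375)
print('block top corners',[M(onz('top',*c(*p),.098)) for p in [(463,245),(553,252),(523,437),(437,425)]])
print('scene front top corners',[M(onz('scene',*s(*p),.098)) for p in [(325,268),(247,312),(160,190),(235,152)]])
print('rail ends',[M(onz('top',*c(*p),.070)) for p in [(418,478),(514,495)]])
print('stop top',[M(onz('top',*c(*p),.088)) for p in [(478,180),(573,190)]])
s0=robot.get_state()
print('W(-160,0)',W(-160,0),'W(0,60)',W(0,60)); print(s0['eef_pos'],s0['clock'],(W(-160,0)-s0['eef_pos'][:2])/.5)
```

```text
block top corners [array([ 2.1, 29.3]), array([  7.7, -25.5]), array([-106.9,  -26.8]), array([-109.2,   25.5])]
scene front top corners [array([ 1.9, 30.2]), array([  3.1, -23.9]), array([-102.3,  -19.6]), array([-103.3,   34.5])]
rail ends [array([-141.6,   31. ]), array([-141.1,  -28.9])]
stop top [array([45.7, 27.3]), array([ 50. , -31.6])]
W(-160,0) [ 0.42 -0.1 ] W(0,60) [ 0.5886 -0.0721]
[ 0.1521204  -0.5543296   0.23095266] 0.15 [0.5357592  0.90865919]
```

send_rows([
  [0.048, 0.075, 0.016],
  [0.096, 0.15, 0.032],
  [0.144, 0.225, 0.048],
  [0.192, 0.3, 0.064],
  [0.24, 0.375, 0.08],
], roll=[-0.06, -0.12, -0.18, -0.24, -0.295], jaw=[1, 1, 1, 1, 1])

```text
clock: 0.65
eef_pos: [0.2728, -0.3653, 0.2715]
eef_rot: [-3.126, 0.313, -0.0]
contact_force: [1.7, -0.2, 0.4]
finger_gap: 0.142
```

send_rows([
  [0.048, 0.075, 0.016],
  [0.096, 0.15, 0.032],
  [0.144, 0.225, 0.048],
  [0.192, 0.3, 0.064],
  [0.24, 0.375, 0.08],
], roll=[0, 0, 0, 0, 0], jaw=[1, 1, 1, 1, 1])

```text
clock: 1.15
eef_pos: [0.3928, -0.1777, 0.3117]
eef_rot: [-3.126, 0.307, -0.0]
contact_force: [1.6, -1.1, 0.3]
finger_gap: 0.0
```

send_rows([
  [0.048, 0.075, 0.016],
  [0.09, 0.15, 0.03],
  [0.09, 0.15, 0.03],
  [0.09, 0.15, 0.03],
  [0.09, 0.15, 0.03],
], roll=[0, 0, 0, 0, 0], jaw=[1, 1, 1, 1, 1])

```text
clock: 1.65
eef_pos: [0.4367, -0.1053, 0.3261]
eef_rot: [3.126, -0.309, -0.001]
contact_force: [-0.3, -0.3, -0.3]
finger_gap: -0.003
```

```bash
cat >> h.py <<'E'
from scipy.spatial.transform import Rotation as Ro
def wristT(s):
    T=np.eye(4);T[:3,:3]=Ro.from_rotvec(s['eef_rot']).as_matrix();T[:3,3]=s['eef_pos']; return T@robot.camera_model('wrist')['hand_eye']
E
python3 - <<'E'
from h import *
import cv2
s=robot.get_state(); im=robot.snapshot('wrist'); cv2.imwrite('pics/w1.png',im[:,:,::-1]); np.save('w1.npy',wristT(s)); print(s['clock'],s['eef_pos'],s['eef_rot'],s['contact_force'],s['finger_gap'])
E
```

```text
1.65 [ 0.43668057 -0.10526089  0.32614554] [ 3.12621222e+00 -3.08679134e-01 -6.56400137e-04] [-0.25197069 -0.26144894 -0.28587686] -0.002520689716599956
```

View pics/w1.png

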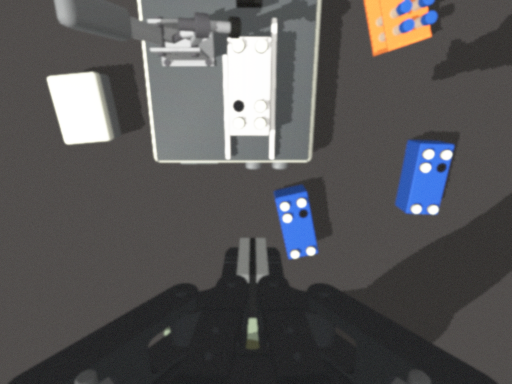

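The wrist view shows the channel parallel to the image columns. The block is at about (249,85), its rear edge is near row 133, and the rail ends are near row 156.

Run:
```python
import cv2
a=cv2.imread('pics/w1.png')[0:175,135:330]; cv2.imwrite('pics/w1c.png',cv2.resize(a,None,fx=4,fy=3.4,interpolation=cv2.INTER_CUBIC) if 0 else cv2.resize(a,None,fx=3.4,fy=3.4,interpolation=cv2.INTER_CUBIC))
```

```text
(no output)
```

View pics/w1c.png

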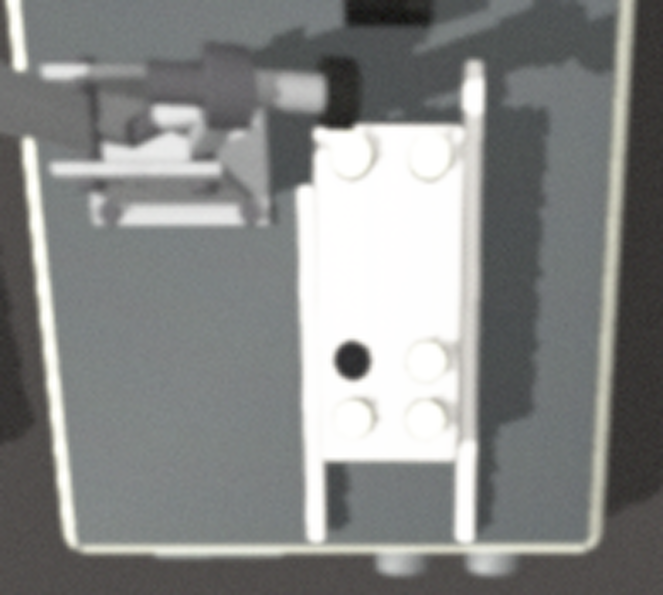

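Run:
```python
from h import *
T=np.load('w1.npy')
c=lambda x,y:(x/3.4+135-.35,y/3.4-.35)
g=lambda x,y,z:onz('wrist',*c(x,y),z,T)
a=g(75,542,.058);b=g(595,542,.058);print('deck rear corners',a,b,'mixer y dir th',np.arctan2(-(a-b)[0],(a-b)[1]),np.linalg.norm(a-b))
r=[g(x,540,.07) for x in (307,327,455,475)];print('rails',r)
ctr=sum(r)/4;print('rail mid',ctr,'deck th .195')
p=g(323,462,.098);q=g(462,462,.098);print('block rear top',p,q,np.linalg.norm(p-q))
p2=g(313,126,.098);q2=g(463,123,.098);print('front',p2,q2)
l1=g(482,440,.07); l0=g(475,540,.07); l2=g(484,70,.07); print('rail right dir',l0,l2,np.arctan2((l2-l0)[1],(l2-l0)[0]))
for th in (-.195,-.2): 
  R=np.array([[np.cos(th),-np.sin(th)],[np.sin(th),np.cos(th)]]); print('origin',ctr[:2]-R@[-.140,0], 'deck', (a+b)[:2]/2-R@[-.145,.025])
  print('block rear x,y', R.T@((p+q)[:2]/2-(ctr[:2]-R@[-.140,0])))
```

```text
deck rear corners [0.46042556 0.02710966 0.058     ] [ 0.41828069 -0.18473771  0.058     ] mixer y dir th -0.19637594674931605 0.2159988318168259
rails [array([ 0.44454621, -0.06912191,  0.07      ]), array([ 0.44297363, -0.07702681,  0.07      ]), array([ 0.43290774, -0.12762493,  0.07      ]), array([ 0.43133474, -0.13553193,  0.07      ])]
rail mid [ 0.43794058 -0.1023264   0.07      ] deck th .195
block rear top [ 0.47644971 -0.08492392  0.098     ] [ 0.46653216 -0.13479437  0.098     ] 0.05084702068059204
front [ 0.58449969 -0.10569023  0.098     ] [ 0.57568599 -0.15463995  0.098     ]
rail right dir [ 0.43133474 -0.13553193  0.07      ] [ 0.59527115 -0.16735825  0.07      ] -0.19175291547911893
origin [ 0.57528725 -0.12945371] deck [ 0.57676087 -0.13143636]
block rear x,y [-0.1056259  -0.00088905]
origin [ 0.5751499 -0.1301401] deck [ 0.57649604 -0.13212274]
block rear x,y [-0.10562189 -0.00071717]
```

send_rows([
  [0.004, 0.001, -0.08],
  [0.008, 0.002, -0.16],
  [0.014, 0.002, -0.25],
  [0.014, 0.002, -0.34],
  [0.014, 0.002, -0.42],
], roll=[0, 0, 0, 0, 0], jaw=[1, 1, 1, 1, 1])

```text
clock: 2.2
eef_pos: [0.4435, -0.1044, 0.1145]
eef_rot: [3.126, -0.309, -0.0]
contact_force: [2.0, 0.8, -0.4]
finger_gap: 0.004
```

send_rows([
  [0, 0, -0.03],
  [0, 0, -0.06],
  [0, 0, -0.09],
  [0, 0, -0.1],
  [0, 0, -0.1],
], roll=[0, 0, 0, 0, 0], jaw=[1, 1, 1, 1, 1])

```text
clock: 2.7
eef_pos: [0.4437, -0.104, 0.066]
eef_rot: [-3.126, 0.308, 0.001]
contact_force: [0.7, 0.4, 0.5]
finger_gap: 0.001
```

```bash
cat >> h.py <<'E'
TH=-.195; O=np.array([.576,-.1305]); RR=np.array([[np.cos(TH),-np.sin(TH)],[np.sin(TH),np.cos(TH)]])
def mix(p): return np.r_[RR.T@(np.array(p[:2])-O),p[2]]*1e3
def rep():
    s=robot.get_state(); print(s['clock'],'mix',mix(s['eef_pos']).round(2),'F',(RR.T@s['contact_force'][:2]).round(2),s['contact_force'][2].round(2)); return s
E
python3 - <<'E'
from h import *
import cv2
s=rep(); im=robot.snapshot('wrist'); cv2.imwrite('pics/w2.png',im[:,:,::-1])
im=robot.snapshot('scene'); cv2.imwrite('pics/s2.png',cv2.resize(im[140:310,160:360,::-1],None,fx=3.5,fy=3.5))
E
```

```text
2.7 mix [-134.88    0.34   66.02] F [0.65 0.53] 0.53
```

View pics/w2.png

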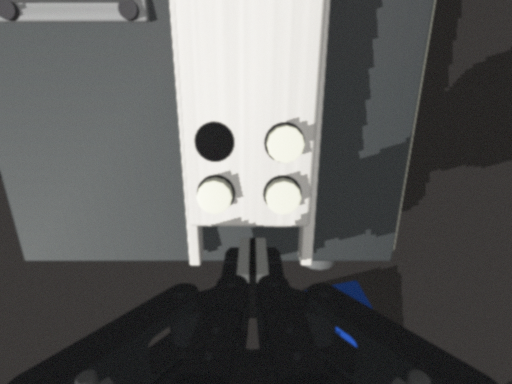

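View pics/s2.png

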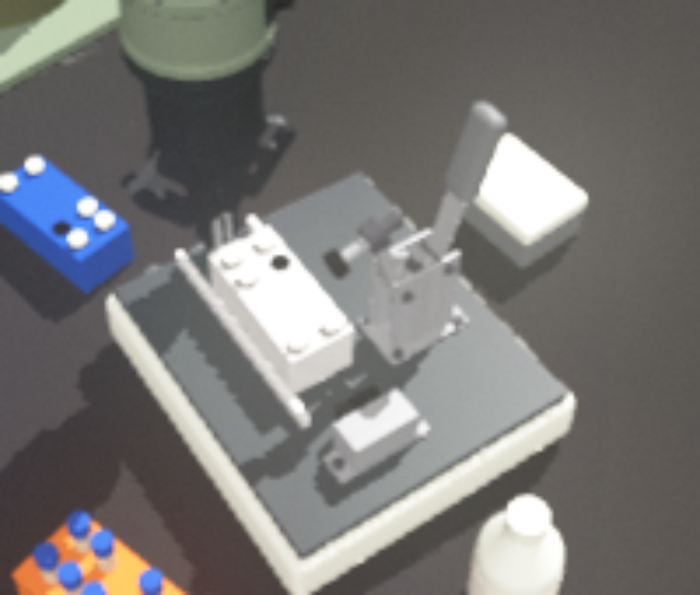

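The fingers are in the channel behind the block and centred at (252,240), with free space up to the block's rear face. Starting the approach along the channel.

send_rows([
  [0.006, -0.0012, 0],
  [0.012, -0.0024, 0],
  [0.018, -0.0036, 0],
  [0.024, -0.0048, 0],
  [0.03, -0.006, 0],
], roll=[0, 0, 0, 0, 0], jaw=[1, 1, 1, 1, 1])

```text
clock: 3.3
eef_pos: [0.4595, -0.1065, 0.0663]
eef_rot: [-3.127, 0.307, -0.0]
contact_force: [-0.5, -0.3, 0.1]
finger_gap: -0.002
```

send_rows([
  [0.004, -0.0008, 0],
  [0.008, -0.0016, 0],
  [0.012, -0.0024, 0],
  [0.016, -0.0032, 0],
  [0.02, -0.004, 0],
], roll=[0, 0, 0, 0, 0], jaw=[1, 1, 1, 1, 1])

```text
clock: 3.8
eef_pos: [0.4692, -0.1085, 0.0662]
eef_rot: [-3.126, 0.307, 0.0]
contact_force: [-3.7, 0.6, 0.5]
finger_gap: -0.002
```

```bash
python3 -c "
from h import *
rep()"
```

```text
3.8 mix [-109.05    0.9    66.25] F [-3.8  -0.13] 0.46
```

send_rows([
  [0.004, -0.0008, 0],
  [0.008, -0.0016, 0],
  [0.012, -0.0024, 0],
  [0.016, -0.0032, 0],
  [0.02, -0.004, 0],
], roll=[0, 0, 0, 0, 0], jaw=[1, 1, 1, 1, 1])

```text
clock: 4.3
eef_pos: [0.4794, -0.1105, 0.0662]
eef_rot: [-3.126, 0.307, -0.0]
contact_force: [-2.4, 0.2, -1.3]
finger_gap: 0.001
```

Run:
```python
from h import *
import cv2
s=rep(); im=robot.snapshot('wrist'); cv2.imwrite('pics/w3.png',im[:,:,::-1])
```

```text
4.3 mix [-98.69   0.9   66.24] F [-2.4  -0.23] -1.32
```

View pics/w3.png

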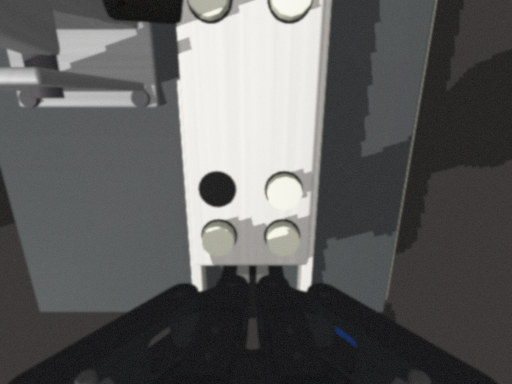

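The block is sliding squarely ahead of the fingers, with its rear edge at row 265. Friction is about 3 N. I'm getting slower now.

send_rows([
  [0.003, -0.0006, 0],
  [0.006, -0.0012, 0],
  [0.009, -0.0018, 0],
  [0.012, -0.0024, 0],
  [0.015, -0.003, 0],
], roll=[0, 0, 0, 0, 0], jaw=[1, 1, 1, 1, 1])

```text
clock: 4.85
eef_pos: [0.4868, -0.112, 0.0663]
eef_rot: [-3.126, 0.307, 0.0]
contact_force: [-1.8, 0.1, -0.1]
finger_gap: 0.004
```

send_rows([
  [0.001, -0.0002, 0],
  [0.002, -0.0004, 0],
  [0.003, -0.0006, 0],
  [0.004, -0.0008, 0],
  [0.005, -0.001, 0],
], roll=[0, 0, 0, 0, 0], jaw=[1, 1, 1, 1, 1])

```text
clock: 5.35
eef_pos: [0.4892, -0.1125, 0.0663]
eef_rot: [-3.126, 0.307, 0.0]
contact_force: [-2.5, 0.0, 0.3]
finger_gap: -0.003
```

send_rows([
  [0.001, -0.0002, 0],
  [0.002, -0.0004, 0],
  [0.003, -0.0006, 0],
  [0.004, -0.0008, 0],
  [0.004, -0.0008, 0],
], roll=[0, 0, 0, 0, 0], jaw=[1, 1, 1, 1, 1])

```text
clock: 5.85
eef_pos: [0.4913, -0.1129, 0.0663]
eef_rot: [-3.127, 0.307, -0.0]
contact_force: [-2.9, 0.3, -0.4]
finger_gap: 0.004
```

Run:
```python
from h import *
rep()
```

```text
5.85 mix [-86.54   0.84  66.28] F [-2.88 -0.3 ] -0.41
```

send_rows([
  [0.001, -0.0002, 0],
  [0.002, -0.0004, 0],
  [0.002, -0.0004, 0],
  [0.0025, -0.0005, 0],
  [0.0025, -0.0005, 0],
], roll=[0, 0, 0, 0, 0], jaw=[1, 1, 1, 1, 1])

```text
clock: 6.35
eef_pos: [0.4924, -0.1131, 0.0663]
eef_rot: [-3.126, 0.307, -0.0]
contact_force: [-1.9, 0.2, 0.7]
finger_gap: 0.004
```

send_rows([
  [0.001, -0.0002, 0],
  [0.002, -0.0004, 0],
  [0.002, -0.0004, 0],
  [0.0025, -0.0005, 0],
  [0.0025, -0.0005, 0],
], roll=[0, 0, 0, 0, 0], jaw=[1, 1, 1, 1, 1])

```text
clock: 6.85
eef_pos: [0.4936, -0.1134, 0.0662]
eef_rot: [-3.126, 0.307, 0.0]
contact_force: [-2.0, 1.2, 0.6]
finger_gap: -0.003
```

send_rows([
  [0.001, -0.0002, 0],
  [0.002, -0.0004, 0],
  [0.002, -0.0004, 0],
  [0.0025, -0.0005, 0],
  [0.0025, -0.0005, 0],
], roll=[0, 0, 0, 0, 0], jaw=[1, 1, 1, 1, 1])

```text
clock: 7.35
eef_pos: [0.4949, -0.1136, 0.0663]
eef_rot: [-3.126, 0.307, 0.0]
contact_force: [-2.4, 1.2, 1.1]
finger_gap: -0.001
```

send_rows([
  [0.001, -0.0002, 0],
  [0.002, -0.0004, 0],
  [0.002, -0.0004, 0],
  [0.0025, -0.0005, 0],
  [0.0025, -0.0005, 0],
], roll=[0, 0, 0, 0, 0], jaw=[1, 1, 1, 1, 1])

```text
clock: 7.85
eef_pos: [0.4962, -0.1139, 0.0663]
eef_rot: [-3.126, 0.307, -0.0]
contact_force: [-3.5, -0.1, 0.2]
finger_gap: -0.005
```

send_rows([
  [0.001, -0.0002, 0],
  [0.002, -0.0004, 0],
  [0.002, -0.0004, 0],
  [0.0025, -0.0005, 0],
  [0.0025, -0.0005, 0],
], roll=[0, 0, 0, 0, 0], jaw=[1, 1, 1, 1, 1])

```text
clock: 8.35
eef_pos: [0.4973, -0.1141, 0.0663]
eef_rot: [-3.126, 0.307, 0.0]
contact_force: [-3.0, 0.4, 2.1]
finger_gap: -0.0
```

send_rows([
  [0.001, -0.0002, 0],
  [0.002, -0.0004, 0],
  [0.002, -0.0004, 0],
  [0.0025, -0.0005, 0],
  [0.0025, -0.0005, 0],
], roll=[0, 0, 0, 0, 0], jaw=[1, 1, 1, 1, 1])

```text
clock: 8.85
eef_pos: [0.4976, -0.1142, 0.0663]
eef_rot: [-3.126, 0.307, 0.003]
contact_force: [-9.7, 1.9, 7.6]
finger_gap: 0.0
```

Contact: the push rose to 9.7 N with an upward component of 7.6 N, so the tool is dragging down on the end face. I'll ease z up slightly before pressing further.

send_rows([
  [0, 0, 0.0005],
  [0, 0, 0.001],
  [0, 0, 0.001],
  [0, 0, 0.001],
  [0, 0, 0.001],
], roll=[0, 0, 0, 0, 0], jaw=[1, 1, 1, 1, 1])

```text
clock: 9.35
eef_pos: [0.4979, -0.1142, 0.0665]
eef_rot: [-3.126, 0.307, 0.003]
contact_force: [-6.4, 0.8, -1.9]
finger_gap: 0.0
```

Run:
```python
from h import *
s=rep();print(s['eef_pos'],s['eef_rot'],s['torque'])
```

```text
9.35 mix [-79.77   0.84  66.51] F [-6.45 -0.44] -1.86
[ 0.4979093  -0.11421597  0.066506  ] [-3.12624888e+00  3.06691544e-01  2.78011921e-03] [ 0.26364468  1.39051379 -0.00554787]
```

send_rows([
  [0.0005, -0.0001, 0],
  [0.001, -0.0002, 0.0003],
  [0.001, -0.0002, 0.0003],
  [0.001, -0.0002, 0.0003],
  [0.001, -0.0002, 0.0003],
], roll=[0, 0, 0, 0, 0], jaw=[1, 1, 1, 1, 1])

```text
clock: 9.85
eef_pos: [0.4981, -0.1143, 0.0666]
eef_rot: [-3.126, 0.307, 0.004]
contact_force: [-7.5, 2.5, -1.5]
finger_gap: 0.003
```

Run:
```python
from h import *
s=rep();print(s['eef_pos'],s['eef_rot'],s['torque'])
```

```text
9.85 mix [-79.55   0.82  66.58] F [-7.84  1.04] -1.51
[ 0.49811277 -0.11428402  0.06658233] [-3.12618747  0.30675752  0.00387044] [ 0.31233583  1.61242106 -0.01183267]
```

send_rows([
  [0.0005, -0.0001, 0],
  [0.001, -0.0002, 0.0003],
  [0.0015, -0.0003, 0.0003],
  [0.002, -0.0004, 0.0006],
  [0.002, -0.0004, 0.0006],
], roll=[0, 0, 0, 0, 0], jaw=[1, 1, 1, 1, 1])

```text
clock: 10.35
eef_pos: [0.4985, -0.1143, 0.0668]
eef_rot: [-3.126, 0.307, 0.006]
contact_force: [-10.7, 1.8, -1.5]
finger_gap: 0.0
```

Run:
```python
from h import *
s=rep();print(s['eef_pos'],s['eef_rot'],s['torque'])
```

```text
10.35 mix [-79.16   0.83  66.77] F [-10.8   -0.31] -1.49
[ 0.49850425 -0.11434713  0.06677194] [-3.12600723  0.30677311  0.00608913] [0.46532737 2.24812505 0.0091772 ]
```

send_rows([
  [0.0005, -0.0001, 0],
  [0.001, -0.0002, 0.0003],
  [0.0015, -0.0003, 0.0003],
  [0.0022, -0.0004, 0.0005],
  [0.0022, -0.0004, 0.0005],
], roll=[0, 0, 0, 0, 0], jaw=[1, 1, 1, 1, 1])

```text
clock: 10.85
eef_pos: [0.4989, -0.1144, 0.0669]
eef_rot: [-3.126, 0.307, 0.009]
contact_force: [-15.1, 2.8, 0.1]
finger_gap: 0.0
```

Run:
```python
from h import *
s=rep();print(s['eef_pos'],s['eef_rot'],s['torque'])
```

```text
10.85 mix [-78.73   0.85  66.88] F [-15.39  -0.21] 0.11
[ 0.49892303 -0.11440631  0.06687505] [-3.12579597  0.3067963   0.00862081] [ 0.593213    3.01744387 -0.03275781]
```

Bumper press is about 12.7 N (15.4 N at the tool minus about 2.7 N sliding friction). Now backing off straight along the channel, then up.

send_rows([
  [-0.004, 0.0008, 0],
  [-0.01, 0.002, 0],
  [-0.03, 0.006, 0],
  [-0.06, 0.012, 0],
  [-0.06, 0.012, 0.05],
], roll=[0, 0, 0, 0, 0], jaw=[1, 1, 1, 1, 1])

```text
clock: 11.35
eef_pos: [0.4695, -0.1085, 0.0911]
eef_rot: [-3.126, 0.307, 0.005]
contact_force: [1.1, -0.3, 0.4]
finger_gap: -0.0
```

send_rows([
  [0, 0, 0.09],
  [0, 0, 0.18],
  [0, 0, 0.27],
  [0, 0, 0.36],
  [0, 0, 0.42],
], roll=[0, 0, 0, 0, 0], jaw=[1, 1, 1, 1, 1])

```text
clock: 11.85
eef_pos: [0.4718, -0.1091, 0.3057]
eef_rot: [3.126, -0.307, 0.007]
contact_force: [0.3, 0.5, -0.4]
finger_gap: 0.001
```

Run:
```python
from h import *
import cv2
s=rep(); np.save('w4.npy',wristT(s)); im=robot.snapshot('wrist'); cv2.imwrite('pics/w4.png',im[:,:,::-1])
im=robot.snapshot('scene'); cv2.imwrite('pics/s4.png',cv2.resize(im[140:310,160:360,::-1],None,fx=3.5,fy=3.5))
```

```text
11.85 mix [-106.36    0.83  305.74] F [0.15 0.57] -0.36
```

View pics/w4.png

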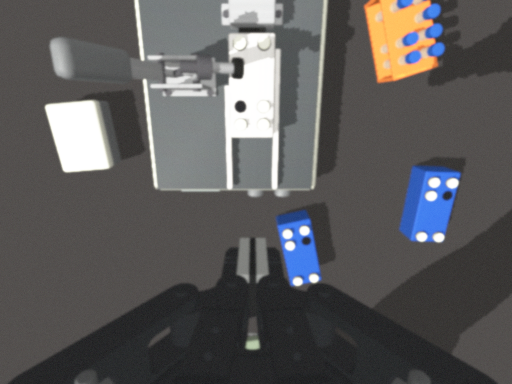

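View pics/s4.png

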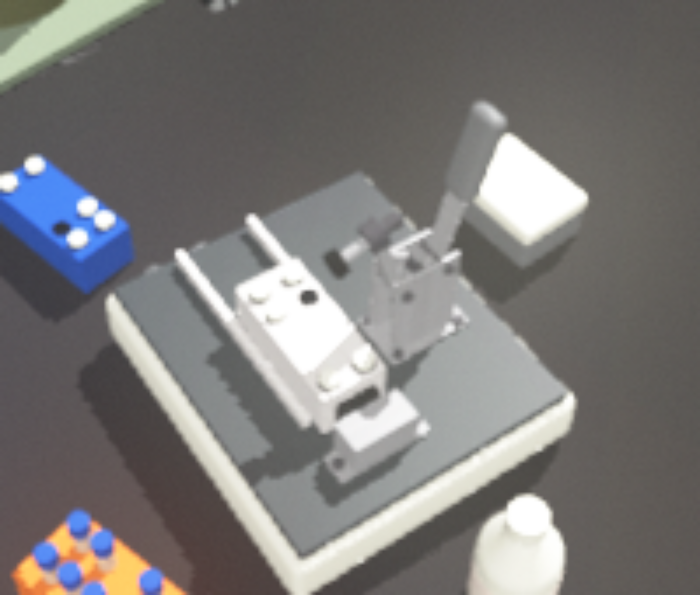

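The block now sits against the stop: the bumper face is in contact at crop (365,400). Checking the handle model against this view.

Run:
```python
from h import *
T=np.load('w4.npy')
def wm(x,y,z): return np.r_[O+RR@np.array([x,y])/1e3,z/1e3]
for r in (52,85,118): print(r,proj('wrist',wm(0,92+r*np.sin(.3),126+r*np.cos(.3)),T),proj('scene',wm(0,92+r*np.sin(.3),126+r*np.cos(.3))))
for x in (-13,13): print('grip side',proj('wrist',wm(x,92+85*np.sin(.3),126+85*np.cos(.3)),T))
s=robot.get_state();p=wm(0,60,300);print(p,(p-s['eef_pos'])/.5)
```

```text
52 (np.float64(127.2144053069024), np.float64(65.45692726429175)) (np.float64(289.04715185820845), np.float64(194.50704990315896))
85 (np.float64(97.34469382443194), np.float64(60.82318811534543)) (np.float64(293.58878582423944), np.float64(182.95557336145657))
118 (np.float64(58.117169052979676), np.float64(54.73775547377426)) (np.float64(298.3493599290312), np.float64(170.8472307455948))
grip side (np.float64(100.08066820437057), np.float64(79.34531001861876))
grip side (np.float64(94.50850087693297), np.float64(41.62260206455113))
[ 0.58762599 -0.07163714  0.3       ] [ 0.22991458  0.07519791 -0.01220395]
```

send_rows([
  [0.08, 0.025, 0],
  [0.16, 0.05, 0],
  [0.232, 0.074, 0],
  [0.232, 0.074, -0.02],
  [0.232, 0.074, -0.05],
], roll=[0, 0, 0, 0, 0], jaw=[1, 1, 1, 1, 1])

```text
clock: 12.45
eef_pos: [0.5879, -0.0717, 0.2764]
eef_rot: [3.127, -0.306, 0.001]
contact_force: [0.7, 0.0, -1.1]
finger_gap: 0.004
```

send_rows([
  [0, 0, -0.03],
  [0, 0, -0.06],
  [0, 0, -0.09],
  [0, 0, -0.12],
  [0, 0, -0.12],
], roll=[0, 0, 0, 0, 0], jaw=[1, 1, 1, 1, 1])

```text
clock: 12.95
eef_pos: [0.5864, -0.0719, 0.2157]
eef_rot: [-3.127, 0.307, 0.004]
contact_force: [0.3, -0.2, -0.3]
finger_gap: -0.003
```

Run:
```python
from h import *
import cv2
s=rep(); print(s['eef_rot']); im=robot.snapshot('wrist'); cv2.imwrite('pics/w5.png',im[:,:,::-1])
```

```text
12.95 mix [ -1.11  59.5  215.66] F [ 0.38 -0.13] -0.31
[-3.12652812  0.30696544  0.00383055]
```

View pics/w5.png

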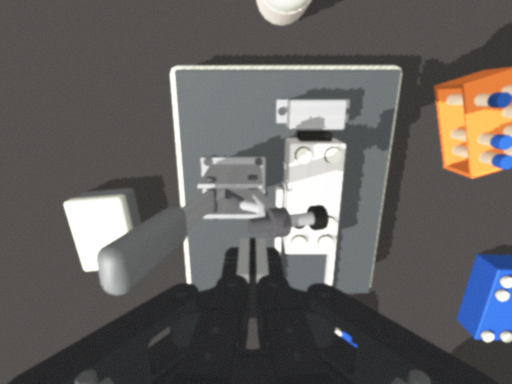

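Run:
```python
import numpy as np
r,w=92,14.5
p0=None
for q in np.arange(0,1.26,.1).tolist()+[1.17,1.19,1.21,1.25]:
    a=.3+q; y=92+r*np.sin(a)-8*np.cos(a)-w; z=126+r*np.cos(a)+8*np.sin(a)
    if p0 is None:p0=(y,z)
    dy=(y-p0[0])/500; print(round(q,2),'y %.1f z %.1f'%(y,z),'norm from q0: %.4f %.4f %.4f'%(dy*.194,dy*.981,(z-p0[1])/500))
```

```text
0.0 y 97.0 z 216.3 norm from q0: 0.0000 0.0000 0.0000
0.1 y 106.0 z 213.9 norm from q0: 0.0035 0.0175 -0.0048
0.2 y 114.6 z 210.6 norm from q0: 0.0068 0.0344 -0.0114
0.3 y 122.8 z 206.4 norm from q0: 0.0100 0.0506 -0.0196
0.4 y 130.6 z 201.5 norm from q0: 0.0130 0.0659 -0.0295
0.5 y 137.9 z 195.8 norm from q0: 0.0159 0.0802 -0.0408
0.6 y 144.6 z 189.5 norm from q0: 0.0184 0.0933 -0.0536
0.7 y 150.6 z 182.4 norm from q0: 0.0208 0.1051 -0.0676
0.8 y 155.9 z 174.9 norm from q0: 0.0228 0.1154 -0.0828
0.9 y 160.3 z 166.8 norm from q0: 0.0246 0.1242 -0.0989
1.0 y 164.0 z 158.3 norm from q0: 0.0260 0.1314 -0.1159
1.1 y 166.8 z 149.5 norm from q0: 0.0271 0.1369 -0.1335
1.2 y 168.7 z 140.5 norm from q0: 0.0278 0.1406 -0.1515
1.17 y 168.2 z 143.2 norm from q0: 0.0276 0.1397 -0.1461
1.19 y 168.6 z 141.4 norm from q0: 0.0277 0.1403 -0.1497
1.21 y 168.8 z 139.6 norm from q0: 0.0279 0.1409 -0.1534
1.25 y 169.3 z 135.9 norm from q0: 0.0280 0.1418 -0.1607
```

send_rows([
  [0.003, 0.015, 0],
  [0.006, 0.03, 0],
  [0.009, 0.045, 0],
  [0.012, 0.059, 0],
  [0.012, 0.059, 0],
], roll=[0, 0, 0, 0, 0], jaw=[1, 1, 1, 1, 1])

```text
clock: 13.5
eef_pos: [0.5935, -0.0409, 0.2175]
eef_rot: [-3.126, 0.304, -0.0]
contact_force: [0.5, -0.5, 0.4]
finger_gap: -0.003
```

send_rows([
  [0.001, 0.004, 0],
  [0.002, 0.008, 0],
  [0.003, 0.012, 0],
  [0.003, 0.016, 0],
  [0.004, 0.02, 0],
], roll=[0, 0, 0, 0, 0], jaw=[1, 1, 1, 1, 1])

```text
clock: 14.0
eef_pos: [0.5952, -0.0323, 0.2175]
eef_rot: [-3.126, 0.307, 0.0]
contact_force: [0.2, 0.8, 0.7]
finger_gap: -0.0
```

Run:
```python
from h import *
rep()
```

```text
14.0 mix [-1.8000e-01  1.0009e+02  2.1746e+02] F [0.06 0.81] 0.72
```

send_rows([
  [0.001, 0.004, 0],
  [0.002, 0.008, 0],
  [0.003, 0.012, 0],
  [0.003, 0.016, -0.002],
  [0.004, 0.02, -0.004],
], roll=[0, 0, 0, 0, 0], jaw=[1, 1, 1, 1, 1])

```text
clock: 14.5
eef_pos: [0.5973, -0.0222, 0.2155]
eef_rot: [-3.126, 0.307, -0.0]
contact_force: [-0.1, -1.2, 1.1]
finger_gap: 0.0
```

Run:
```python
from h import *
import cv2
s=rep(); im=robot.snapshot('scene'); cv2.imwrite('pics/s6.png',cv2.resize(im[140:310,160:360,::-1],None,fx=3.5,fy=3.5))
im=robot.snapshot('wrist'); cv2.imwrite('pics/w6.png',im[:,:,::-1])
```

```text
14.5 mix [-8.0000e-02  1.1035e+02  2.1549e+02] F [ 0.1  -1.23] 1.14
```

View pics/s6.png

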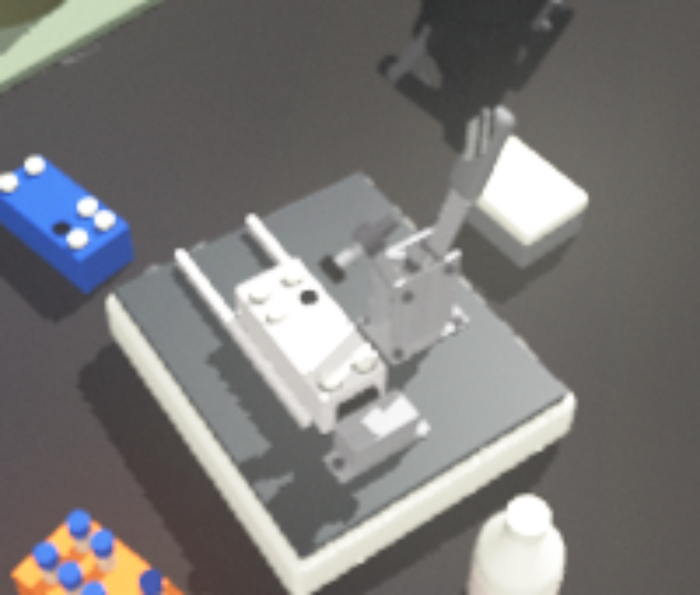

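View pics/w6.png

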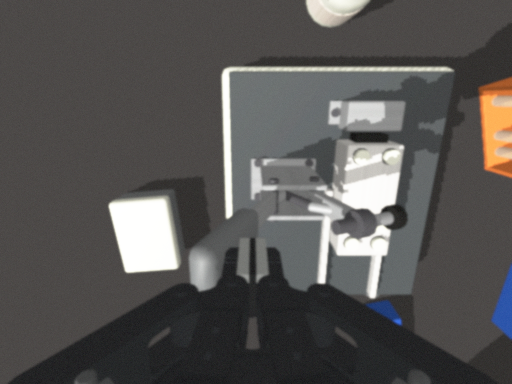

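The fingers touch the grip at about 1.7 N. The handle is starting to move, and I'll follow the arc.

send_rows([
  [0.002, 0.01, -0.004],
  [0.004, 0.02, -0.008],
  [0.006, 0.03, -0.013],
  [0.008, 0.039, -0.0185],
  [0.0095, 0.048, -0.0245],
], roll=[0, 0, 0, 0, 0], jaw=[1, 1, 1, 1, 1])

```text
clock: 15.1
eef_pos: [0.6021, 0.0022, 0.2029]
eef_rot: [-3.126, 0.306, -0.0]
contact_force: [0.7, -1.2, 0.8]
finger_gap: 0.001
```

send_rows([
  [0.0015, 0.0075, -0.005],
  [0.003, 0.0145, -0.0115],
  [0.0045, 0.021, -0.0175],
  [0.0055, 0.0275, -0.0245],
  [0.006, 0.031, -0.028],
], roll=[0, 0, 0, 0, 0], jaw=[1, 1, 1, 1, 1])

```text
clock: 15.6
eef_pos: [0.6049, 0.0175, 0.1887]
eef_rot: [-3.126, 0.306, 0.001]
contact_force: [-0.1, 1.1, -0.8]
finger_gap: -0.003
```

Run:
```python
from h import *
import cv2
s=rep(); im=robot.snapshot('scene'); cv2.imwrite('pics/s7.png',cv2.resize(im[140:310,160:360,::-1],None,fx=3.5,fy=3.5))
```

```text
15.6 mix [ -0.33 150.82 188.74] F [-0.26  1.06] -0.82
```

View pics/s7.png

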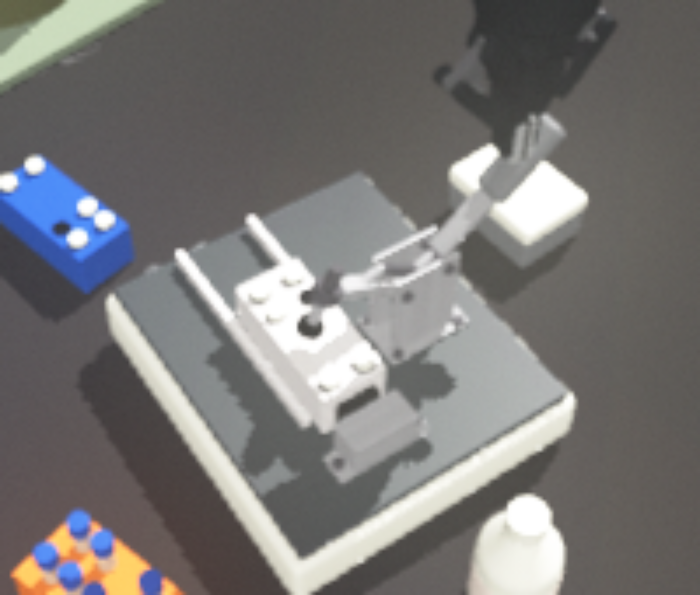

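send_rows([
  [0.001, 0.005, -0.0055],
  [0.002, 0.0095, -0.011],
  [0.003, 0.014, -0.017],
  [0.0037, 0.018, -0.023],
  [0.0044, 0.022, -0.029],
], roll=[0, 0, 0, 0, 0], jaw=[1, 1, 1, 1, 1])

```text
clock: 16.15
eef_pos: [0.6073, 0.0283, 0.1746]
eef_rot: [-3.126, 0.307, -0.001]
contact_force: [0.9, -0.7, 5.2]
finger_gap: 0.005
```

Run:
```python
from h import *
rep()
```

```text
16.15 mix [-2.0000e-02  1.6188e+02  1.7459e+02] F [ 0.99 -0.53] 5.18
```

send_rows([
  [0.0008, 0.004, -0.0065],
  [0.0014, 0.007, -0.013],
  [0.002, 0.01, -0.0195],
  [0.0026, 0.013, -0.0265],
  [0.0032, 0.016, -0.033],
], roll=[0, 0, 0, 0, 0], jaw=[1, 1, 1, 1, 1])

```text
clock: 16.65
eef_pos: [0.6091, 0.0367, 0.1584]
eef_rot: [-3.126, 0.306, -0.001]
contact_force: [-1.4, 1.5, 8.3]
finger_gap: -0.002
```

Run:
```python
from h import *
import cv2
rep(); im=robot.snapshot('scene'); cv2.imwrite('pics/s8.png',cv2.resize(im[140:310,160:360,::-1],None,fx=3.5,fy=3.5))
```

```text
16.65 mix [5.0000e-02 1.7046e+02 1.5844e+02] F [-1.68  1.21] 8.32
```

View pics/s8.png

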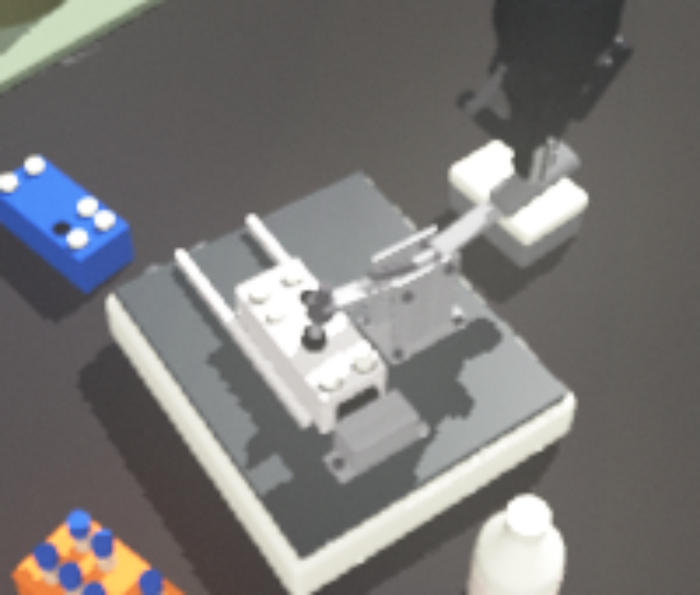

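The pad is on the block, the force is 8 N as expected, and q is about 0.95. Continuing slowly.

send_rows([
  [0.0003, 0.0015, -0.005],
  [0.0006, 0.003, -0.01],
  [0.0009, 0.0045, -0.014],
  [0.0011, 0.0055, -0.018],
  [0.0013, 0.006, -0.021],
], roll=[0, 0, 0, 0, 0], jaw=[1, 1, 1, 1, 1])

```text
clock: 17.2
eef_pos: [0.6097, 0.0396, 0.1477]
eef_rot: [-3.126, 0.306, -0.001]
contact_force: [0.3, 1.2, 3.8]
finger_gap: 0.001
```

Run:
```python
from h import *
rep()
```

```text
17.2 mix [5.0000e-02 1.7343e+02 1.4770e+02] F [0.04 1.23] 3.82
```

send_rows([
  [0.0001, 0.0006, -0.003],
  [0.0003, 0.0012, -0.006],
  [0.0004, 0.0018, -0.009],
  [0.0004, 0.002, -0.01],
  [0.0004, 0.002, -0.01],
], roll=[0, 0, 0, 0, 0], jaw=[1, 1, 1, 1, 1])

```text
clock: 17.7
eef_pos: [0.6095, 0.0399, 0.1425]
eef_rot: [3.126, -0.307, -0.001]
contact_force: [0.2, -0.0, 0.3]
finger_gap: 0.001
```

Run:
```python
from h import *
import cv2
rep(); im=robot.snapshot('scene'); cv2.imwrite('pics/s9.png',cv2.resize(im[140:310,160:360,::-1],None,fx=3.5,fy=3.5))
```

```text
17.7 mix [-1.700e-01  1.737e+02  1.425e+02] F [0.18 0.01] 0.31
```

View pics/s9.png

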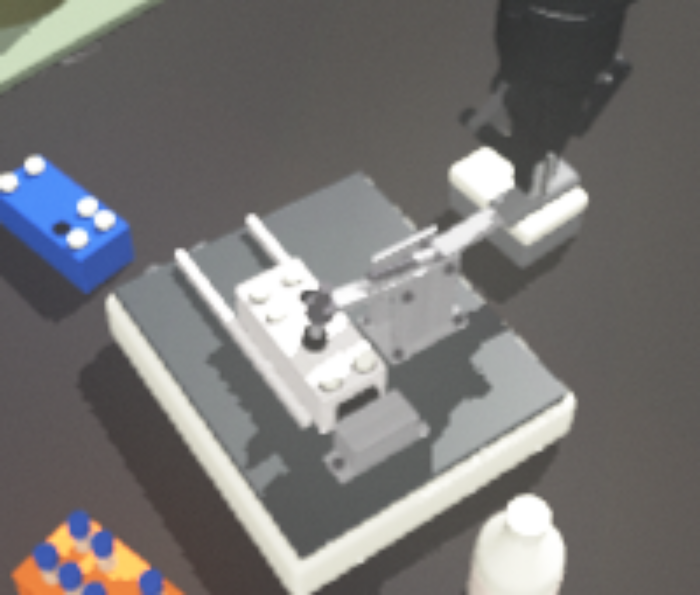

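The force fell to about 0, so the handle appears to have gone over and away by itself. I'll feel gently a few mm lower to confirm.

send_rows([
  [0, 0, -0.002],
  [0, 0, -0.004],
  [0, 0, -0.006],
  [0, 0, -0.008],
  [0, 0, -0.008],
], roll=[0, 0, 0, 0, 0], jaw=[1, 1, 1, 1, 1])

```text
clock: 18.25
eef_pos: [0.6096, 0.0401, 0.1385]
eef_rot: [-3.127, 0.307, 0.0]
contact_force: [0.4, -1.1, -0.7]
finger_gap: 0.0
```

Run:
```python
from h import *
rep()
```

```text
18.25 mix [-1.1000e-01  1.7386e+02  1.3854e+02] F [ 0.57 -0.99] -0.66
```

send_rows([
  [0, 0, 0.06],
  [0, 0, 0.15],
  [0, 0, 0.24],
  [0, 0, 0.33],
  [-0.05, -0.05, 0.38],
], roll=[0, 0, 0, 0, 0], jaw=[1, 1, 1, 1, 1])

```text
clock: 18.75
eef_pos: [0.5861, 0.0174, 0.3313]
eef_rot: [-3.125, 0.301, -0.006]
contact_force: [0.3, -1.0, -0.5]
finger_gap: 0.001
```

send_rows([
  [-0.06, -0.06, 0],
  [-0.12, -0.12, 0],
  [-0.16, -0.18, 0],
  [-0.16, -0.18, 0],
  [-0.16, -0.18, 0],
], roll=[0, 0, 0, 0, 0], jaw=[1, 1, 1, 1, 1])

```text
clock: 19.25
eef_pos: [0.5046, -0.0751, 0.329]
eef_rot: [-3.126, 0.308, -0.001]
contact_force: [-0.4, -0.2, 0.4]
finger_gap: 0.001
```

Run:
```python
from h import *
import cv2
s=rep(); T=wristT(s); im=robot.snapshot('wrist'); cv2.imwrite('pics/w10.png',im[:,:,::-1])
im=robot.snapshot('scene'); cv2.imwrite('pics/s10.png',cv2.resize(im[150:290,200:360,::-1],None,fx=4.5,fy=4.5,interpolation=cv2.INTER_CUBIC))
def wm(x,y,z): return np.r_[O+RR@np.array([x,y])/1e3,z/1e3]
for q in (1.1,1.17,1.25):
  a=.3+q
  print(q,[np.round((np.array(proj('scene',wm(0,92+r*np.sin(a),126+r*np.cos(a))))-[200,150])*4.5) for r in (85,118)],[np.round(proj('wrist',wm(0,92+r*np.sin(a),126+r*np.cos(a)),T)) for r in (52,118)])
```

```text
19.25 mix [-80.75  40.51 329.02] F [-0.33 -0.26] 0.38
1.1 [array([498., 193.]), array([546., 162.])] [array([157.,  97.]), array([92., 97.])]
1.17 [array([498., 200.]), array([546., 172.])] [array([158.,  97.]), array([95., 97.])]
1.25 [array([497., 209.]), array([544., 183.])] [array([159.,  97.]), array([99., 97.])]
```

View pics/w10.png

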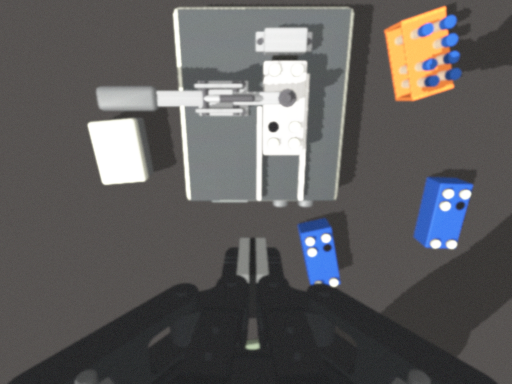

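View pics/s10.png

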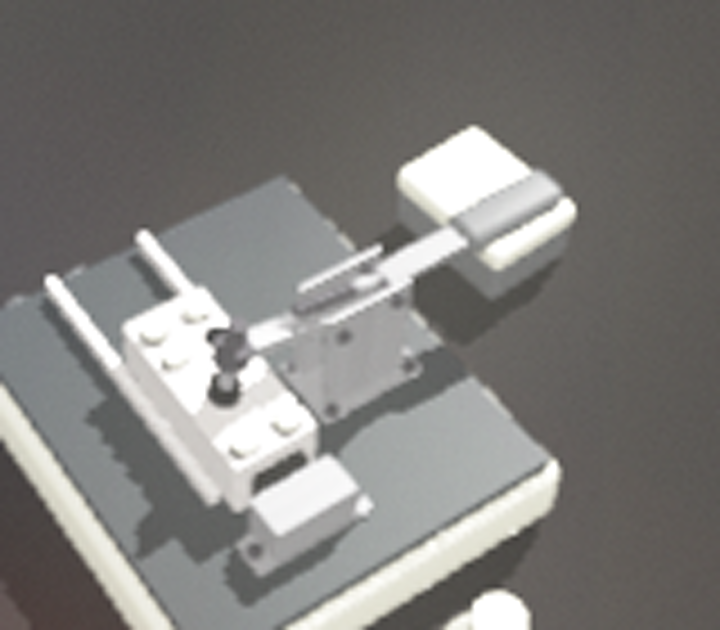

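The handle is level: the grip spans columns 98–157 in the wrist view, against 99–159 predicted for q=1.25. The pad is on the block. Last check is whether the block moved during clamping, using the rear edge and dark hole before and after.

Run:
```python
from h import *
import cv2
s=robot.get_state()
T4=np.load('w4.npy');T10=wristT(s)
for f,T,(c0,r0,c1,r1) in (('pics/w4.png',T4,(232,98,250,114)),('pics/w10.png',T10,(266,119,281,134))):
    g=cv2.cvtColor(cv2.imread(f),cv2.COLOR_BGR2GRAY).astype(float); a=np.clip(150-g[r0:r1,c0:c1],0,None)
    yy,xx=np.mgrid[r0:r1,c0:c1]; u=(a*xx).sum()/a.sum();v=(a*yy).sum()/a.sum()
    hole=mix(onz('wrist',u,v,.098,T))
    # rear block edge & deck rear edge: column profile
    cc=int(u)+8; p=g[:,cc-6:cc+7].mean(1); d=np.gradient(p)
    rows=np.arange(r1+8,210); 
    e=rows[np.argsort(d[rows])[:3]]; e2=rows[np.argsort(-d[rows])[:3]]
    print(f,u,v,'hole',hole.round(2),'fall rows',e,'rise',e2,[mix(onz('wrist',cc,x,.098,T))[0].round(1) for x in e],[mix(onz('wrist',cc,x,.058,T))[0].round(1) for x in e2])
a=cv2.imread('pics/w10.png')[10:80,230:340];b=cv2.imread('pics/w4.png')[0:70,200:310]
cv2.imwrite('pics/cmp.png',cv2.resize(np.hstack([b,a]),None,fx=3.6,fy=3.6,interpolation=cv2.INTER_CUBIC))
```

```text
pics/w4.png 240.0130280799393 106.09423222868708 hole [-34.79  14.49  98.  ] fall rows [137 138 136] rise [188 187 189] [np.float64(-69.7), np.float64(-70.8), np.float64(-68.5)] [np.float64(-144.2), np.float64(-142.8), np.float64(-145.7)]
pics/w10.png 272.94984580425256 126.52248011686414 hole [-34.63  15.65  98.  ] fall rows [155 154 206] rise [200 199 201] [np.float64(-70.2), np.float64(-68.9), np.float64(-139.7)] [np.float64(-145.0), np.float64(-143.4), np.float64(-146.6)]
```

View pics/cmp.png

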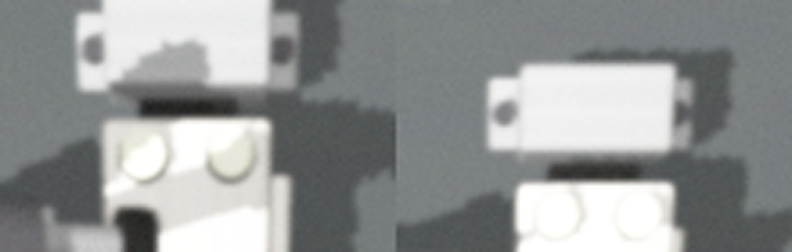

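In these two views the block hasn't moved along x (hole at x -34.8, then -34.6 mm). A picture can't show the last half millimetre at the bumper, so I'll feel the rear face lightly. It should meet the finger at TCP x of about -80 if the block is still home.

send_rows([
  [-0.035, -0.035, 0],
  [-0.069, -0.069, -0.02],
  [-0.069, -0.069, -0.1],
  [-0.069, -0.069, -0.19],
  [-0.069, -0.069, -0.28],
], roll=[0, 0, 0, 0, 0], jaw=[1, 1, 1, 1, 1])

```text
clock: 19.85
eef_pos: [0.4706, -0.1086, 0.1872]
eef_rot: [-3.127, 0.305, -0.002]
contact_force: [2.4, -0.3, -1.0]
finger_gap: -0.002
```

send_rows([
  [0, 0, -0.07],
  [0, 0, -0.14],
  [0, 0, -0.2],
  [0, 0, -0.24],
  [0, 0, -0.24],
], roll=[0, 0, 0, 0, 0], jaw=[1, 1, 1, 1, 1])

```text
clock: 20.35
eef_pos: [0.4695, -0.1085, 0.0665]
eef_rot: [-3.126, 0.305, 0.006]
contact_force: [-0.8, 0.0, 0.4]
finger_gap: 0.006
```

Run:
```python
from h import *
rep()
```

```text
20.35 mix [-108.72    0.99   66.49] F [-0.79 -0.11] 0.44
```

Advance 26.5 mm to x ≈ -82, then creep.

send_rows([
  [0.012, -0.0024, 0],
  [0.024, -0.0048, 0],
  [0.036, -0.0072, 0],
  [0.046, -0.0092, 0],
  [0.051, -0.0102, 0],
], roll=[0, 0, 0, 0, 0], jaw=[1, 1, 1, 1, 1])

```text
clock: 20.85
eef_pos: [0.4964, -0.1146, 0.0691]
eef_rot: [-3.127, 0.307, -0.001]
contact_force: [-0.2, 0.4, 0.8]
finger_gap: 0.0
```

Run:
```python
from h import *
print(rep()['eef_rot'])
```

```text
20.85 mix [-81.19   0.2   69.07] F [-0.3   0.33] 0.79
[-3.12657051e+00  3.06669581e-01 -1.35867346e-03]
```

send_rows([
  [0.0005, -0.0001, 0],
  [0.001, -0.0002, 0],
  [0.001, -0.0002, 0],
  [0.001, -0.0002, 0],
  [0.001, -0.0002, 0],
], roll=[0, 0, 0, 0, 0], jaw=[1, 1, 1, 1, 1])

```text
clock: 21.35
eef_pos: [0.4961, -0.1145, 0.0687]
eef_rot: [-3.126, 0.307, 0.0]
contact_force: [0.5, 0.3, 0.3]
finger_gap: -0.002
```

send_rows([
  [0.0005, -0.0001, 0],
  [0.001, -0.0002, 0],
  [0.001, -0.0002, 0],
  [0.001, -0.0002, 0],
  [0.001, -0.0002, 0],
], roll=[0, 0, 0, 0, 0], jaw=[1, 1, 1, 1, 1])

```text
clock: 21.85
eef_pos: [0.4967, -0.1147, 0.0687]
eef_rot: [-3.126, 0.307, -0.0]
contact_force: [0.2, 1.4, 0.7]
finger_gap: 0.002
```

Run:
```python
from h import *
print(rep()['eef_rot'])
```

```text
21.85 mix [-80.91   0.16  68.73] F [-0.05  1.42] 0.68
[-3.12646738e+00  3.06710908e-01 -8.26891193e-05]
```

send_rows([
  [0.0005, -0.0001, 0],
  [0.001, -0.0002, 0],
  [0.001, -0.0002, 0],
  [0.001, -0.0002, 0],
  [0.001, -0.0002, 0],
], roll=[0, 0, 0, 0, 0], jaw=[1, 1, 1, 1, 1])

```text
clock: 22.35
eef_pos: [0.4971, -0.1148, 0.0687]
eef_rot: [-3.126, 0.307, 0.0]
contact_force: [-0.4, -0.2, 0.3]
finger_gap: 0.002
```

Run:
```python
from h import *
rep()
```

```text
22.35 mix [-80.41   0.14  68.72] F [-0.3  -0.26] 0.27
```

send_rows([
  [0.0005, -0.0001, 0],
  [0.001, -0.0002, 0],
  [0.001, -0.0002, 0],
  [0.001, -0.0002, 0],
  [0.001, -0.0002, 0],
], roll=[0, 0, 0, 0, 0], jaw=[1, 1, 1, 1, 1])

```text
clock: 22.85
eef_pos: [0.4973, -0.1149, 0.0687]
eef_rot: [-3.126, 0.307, 0.001]
contact_force: [-4.4, 0.9, 2.1]
finger_gap: -0.002
```

Run:
```python
from h import *
rep()
```

```text
22.85 mix [-8.024e+01  7.000e-02  6.867e+01] F [-4.5   0.07] 2.09
```

Contact is at TCP x ≈ -80.25, within about 0.2 mm of where the free bumper was met, so the result is borderline. I'll lean on it gently, below the earlier 12 N bumper press, to make sure it's seated and that the clamp holds.

send_rows([
  [0.0005, -0.0001, 0],
  [0.001, -0.0002, 0.0003],
  [0.0015, -0.0003, 0.0006],
  [0.0015, -0.0003, 0.0006],
  [0.0015, -0.0003, 0.0006],
], roll=[0, 0, 0, 0, 0], jaw=[1, 1, 1, 1, 1])

```text
clock: 23.35
eef_pos: [0.4973, -0.1149, 0.0687]
eef_rot: [-3.126, 0.307, 0.004]
contact_force: [-7.4, 0.3, -0.4]
finger_gap: -0.001
```

Run:
```python
from h import *
print(rep()['eef_rot'])
```

```text
23.35 mix [-80.24   0.1   68.71] F [-7.32 -1.1 ] -0.44
[-3.12617828  0.30691794  0.00397225]
```

send_rows([
  [0.0005, -0.0001, 0],
  [0.001, -0.0002, 0.0003],
  [0.0015, -0.0003, 0.0003],
  [0.002, -0.0004, 0.0004],
  [0.002, -0.0004, 0.0004],
], roll=[0, 0, 0, 0, 0], jaw=[1, 1, 1, 1, 1])

```text
clock: 23.85
eef_pos: [0.4973, -0.1148, 0.0687]
eef_rot: [-3.126, 0.307, 0.008]
contact_force: [-14.2, 2.0, 1.2]
finger_gap: 0.004
```

Run:
```python
from h import *
print(rep()['eef_rot'])
```

```text
23.85 mix [-80.24   0.11  68.74] F [-14.31  -0.8 ] 1.21
[-3.12584354  0.30698247  0.00757574]
```

The block doesn't move at all under 14.3 N, so the clamp holds it. Its rear face stands at -80.24. Refitting the pressing data with friction corrected for the vertical load puts first bumper contact at -80.2 to -80.27, which agrees. Backing off gently and clearing.

send_rows([
  [-0.002, 0.0004, 0],
  [-0.005, 0.001, 0],
  [-0.01, 0.002, 0],
  [-0.03, 0.006, 0],
  [-0.06, 0.012, 0],
], roll=[0, 0, 0, 0, 0], jaw=[1, 1, 1, 1, 1])

```text
clock: 24.35
eef_pos: [0.4697, -0.1092, 0.0693]
eef_rot: [3.127, -0.306, 0.002]
contact_force: [0.5, 0.3, 0.2]
finger_gap: -0.0
```

send_rows([
  [0, 0, 0.08],
  [0, 0, 0.17],
  [0, 0, 0.26],
  [0, 0, 0.35],
  [0, 0, 0.44],
], roll=[0, 0, 0, 0, 0], jaw=[1, 1, 1, 1, 1])

```text
clock: 24.85
eef_pos: [0.4692, -0.1092, 0.2915]
eef_rot: [3.127, -0.307, 0.002]
contact_force: [1.2, 0.7, -0.3]
finger_gap: 0.005
```

send_rows([
  [0, 0, 0],
  [0, 0, 0],
  [0, 0, 0],
  [0, 0, 0],
  [0, 0, 0],
], roll=[0, 0, 0, 0, 0], jaw=[1, 1, 1, 1, 1])

```text
clock: 25.35
eef_pos: [0.4692, -0.1092, 0.2886]
eef_rot: [-3.126, 0.307, 0.002]
contact_force: [-1.0, -0.5, -0.5]
finger_gap: -0.003
```

Run:
```python
from h import *
import cv2
s=rep(); im=robot.snapshot('wrist')[:,:,::-1]; im2=robot.snapshot('scene')[100:384,120:380,::-1]
cv2.imwrite('pics/fin.png',np.hstack([im[:284,:],im2]))
```

```text
25.35 mix [-1.0888e+02  1.9000e-01  2.8855e+02] F [-0.92 -0.74] -0.48
```

View pics/fin.png

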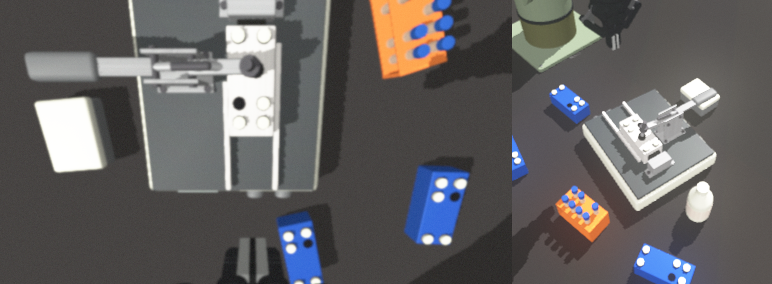

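The final view shows the clamp shut with the pad on the block at wrist (250,66), the block against the stop, and the rack, bottle, tip box and blue blocks undisturbed. The robot is clear.

```bash
python3 -c "
from workcell import robot
print(robot.job_done())"
```

```text
the job is handed in; nothing more can be done
None
```

I slid the block along the channel to the bumper, pressed it home, and shut the toggle clamp over it. The job was handed in at about 25 s. `job_done` reports no verdict.

- **Press:** the tool pushed with about 15 N. After taking off sliding friction, that is roughly 12–13 N on the bumper.
- **Clamp:** the handle took at most about 8 N at my readings. It then dropped to its end by itself: nothing was felt at 138.5 mm, and its length in the picture matches the shut angle.
- **Holding:** a 14 N push on the clamped block's end face, made as a check, did not move it at all.
- **Block against bumper:** this is the least certain check. The block's rear face was felt at -80.24 mm; my estimates of first bumper contact run from -80.0 to -80.27 mm. It is touching with little or no preload, but I can't rule out a gap of up to about 0.2 mm.
- **Sideways shift:** the pictures suggest the block may have moved about 1 mm sideways within its play while the clamp closed.
- **Everything else:** the rack, bottle, tip box and blue look-alikes look undisturbed in the last pictures, and the robot was clear of everything at hand-in.

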